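Move the charged battery pack from the charger to the vacuum pump

ROBOT

A 7-joint arm with a two-finger parallel gripper is mounted at the origin on the work surface. World frame = base frame: x ahead of the robot, y to its left, z up, the work surface at z = 0. Lengths are in m, angles in rad, forces in N, time in s.
With the tool pointing down it reaches from about 0.425 to 0.95 m from the base axis. Payload 4.7 kg.
Tool frame: the origin (TCP) lies between the finger pads; the fingertips stand 25 mm ahead of it and the grasp point (between the pads) lies 6 mm ahead of it; z points along the fingers, y is the line along which they close (so a half turn about z gives the same grasp; the last joint's range is limited). The gripper opens to 85 mm and grips with 20 to 120 N. Pads are 22 mm wide; open, the fingers measure 114 mm over their backs; the gripper's body (76 mm by 85 mm) begins 54 mm behind the grasp point. The pads swing forward as they close: fully open they stand 13 mm farther back than shut.
Start: joints at [1.297, 0.469, -0.049, 1.532, 0.024, 1.141, -0.082], TCP at [0.164, -0.655, 0.256] pointing down, gripper open.
Joint ranges: [-2.59, 2.59], [-0.33, 1.99], [-1.39, 1.29], [0.1, 2.45], [-1.04, 4.18], [0.21, 1.99], [-2.66, 2.66]. Speed limits (rad/s): [2.57, 2.57, 3.14, 3.14, 3.14, 3.14, 3.14].

INTERFACE

Orientations are given as a 3x3 rotation matrix whose columns are the frame's x, y, z axes.
In Python, from rig import * gives the robot as it stands. Calls block until the motion is done:
- movep(position, orientation): joint-space move of the TCP to a pose.
- move_l(position, attitude=None, feed=0.15, until_force=None): straight line of the TCP; attitude=None keeps the orientation; feed is the mean speed in m/s. With until_force (N) it stops when the force on the tool has changed by that much, and returns True; else False.
- move_joints(angles): joint-space move.
- command_gripper(opening, newtons=None): finger opening in m; newtons is the grip in N (None keeps the last); returns when the fingers have stopped.
- sleep(seconds).
- inverse_kinematics(position, orientation): joint angles nearest the present ones, or None.
- sense(): the state.
- camera(name): name is "side" or "top"; returns (picture, depth): 480x640x3 uint8, red, green, blue; 480x640 float32, m along the optical axis (not along the pixel's ray), 0 where there is no reading.
- camera_params(name): a dict with "K" (3x3 intrinsics, pixels), "position" and "rotation" of the camera in the world. Camera axes: x right, y down, z forward; pixel columns grow to the right and rows downward; lengths in m; the calibration is good to about 2 mm. A picture is of the moment at which its call begins. camera_params takes no time and is no camera call.
A pose or a line that the arm cannot do raises Unreachable and nothing moves.
- finish_job(): hands the job in; it is judged then, once.
The state is a dict: "time_s": time; "joint_pos": joint angles; "qd": joint speeds; "joint_efforts": joint torques, N m; "position": TCP position; "tcp_rot": TCP orientation; "wrist_force": force on the tool from outside, world axes, zero at the start; "ft_torque": the same for the moment, N m; "finger_gap": finger opening in m; "gripper_force": force on a finger pad.
Only numpy, scipy, OpenCV 4.12 (cv2) and the standard library are available. Lean on these libraries where they do the work, as an engineer would, in place of code of your own. Each camera call takes 0.05 s, during which the arm holds its last target. There are 200 camera calls.

TASK

The battery pack caught in the white charger is charged: press it down to free it from the push-push catch, lift it out, and fit it in the vacuum pump's battery bay, pressing it down until that catch holds it by itself and the pack stays down when let go. Press gently: push with just enough force to feel the end stop, never more than 20 N on the pack or the machines, do not drop the pack, and do not disturb the other things on the bench.

Things in the scene. Friction and masses are not known exactly. Their poses are not given: they have to be found in the camera images.
- pack: black block-shaped battery pack 66 (x) x 30 (y) x 85 (z) mm, 0.17 to 0.35 kg; origin at the centre of its underside, z up; half a turn about z fits as well. Its y sides are cut in by 7 mm from 12 to 22 mm above the underside; grip it across y near the top. It starts caught in the charger, its top about 25 mm above the charger's bay
- pack_top (a point): centre of the pack's flat top face, 85 mm above its underside: press here with shut fingers. The push takes about 4 N at first, 5 to 9 N just ahead of the rubber end stop; at the stop it climbs steeply, 8 N per mm: 12 N is surely enough, 20 N too much
- charger: white desk charger, fixed: a white bay block on a grey foot (x -64 to 92, y -52 to 52, 12 mm high). Origin at table height under the slot's centre; z up, x along the slot, from the bay's front to its rear. Bay block 105 mm high, x -50 to 72, y -34 to 34 mm
- pump: bench vacuum pump, fixed: a grey bay block and behind it (x 72 to 200, y -75 to 75 mm) a white case 110 mm high with two gauges, a screen and knobs on its top, up to 122 mm high. Origin at table height under the slot's centre; z up, x along the slot, from the bay's front to its rear. Bay block 105 mm high, x -50 to 72, y -34 to 34 mm
- charger_carriage (a joint): depth (m, grows downward) of the charger's sprung carriage under the pack: 0 = up, free; starts caught at about 0.0243. Pressed to the end stop, about 5 mm deeper, and let go, it is freed and springs up to 0; let go sooner, it stays caught. Claws in the pack's waist hold a caught pack: it cannot be pulled out. Once up, it lifts out freely
- pump_carriage (a joint): the same in the pump: starts up (0) and empty. Pressed with the pack to the end stop and let go, it comes back about 5 mm and stays caught; let go sooner, it springs back up; pressed to the stop once more, it is freed again. The stop lies at 0.023 to 0.035, different every time: feel for it; so the catch holds at 0.018 to 0.0305
- charger_slot (a point): centre of the slot's mouth in the charger bay's top face, 105 mm up. Slot 68 mm (x) by 32 mm (y): 1 mm play each side, 4 mm lead-in bevel. On the raised carriage the pack's underside stands 69.5 mm above the table, 35.5 mm inside the slot, its top 49.5 mm above the bay
- pump_slot (a point): centre of the slot's mouth in the pump bay's top face, 105 mm up. Slot 68 mm (x) by 32 mm (y): 1 mm play each side, 4 mm lead-in bevel. On the raised carriage the pack's underside stands 69.5 mm above the table, 35.5 mm inside the slot, its top 49.5 mm above the bay
- phone: bystander: flat dark phone, 74 x 152 x 8 mm, origin under its centre
- tape: bystander: roll of tape lying flat, 84 mm across, 24 mm high, origin under its centre
- driver: bystander: screwdriver 150 mm long, lying along its x axis
- adhesive: bystander: small white bottle, 38 mm across, 100 mm tall, origin under its centre
- jar: bystander: glass jar, 60 mm across, 60 mm tall, origin under its centre
- tray: bystander: open aluminium tray 160 x 110 x 28 mm, origin under its centre
- sucker: bystander: rubber suction cup with a grip, 56 mm across, 42 mm tall, origin under its centre
There are look-alikes about, which are no part of the job. Of the things shaped like the pack, the black one is meant. Leave any red look-alike of the charger alone.

How it is judged:
By the outcome, as a careful person would: the job done as asked, in the order asked, and still so for the second after the job is handed in, with the robot touching nothing.
It also fails if it takes over 72 s, if anything falls off the work surface, if the arm or the gripper's body presses on something with over 40 N, if the wrist force passes 120 N, or if a joint passes its speed limit or range.

## Working session

There is one attempt and no reset: what is moved stays moved. The work goes in short steps, each a Python script; the robot and the scene stay as the last script left them, time stands still between calls to the robot, and variables do not carry over. Pictures are saved under pics/ and viewed, at most 10 in all, crops included, and the job is handed in when it is done.

```bash
mkdir -p pics; ls; python3 - <<'E'
from rig import *
import numpy as np,cv2
for n in("top","side"):
    p,d=camera(n); cv2.imwrite(f"pics/{n}0.png",p[:,:,::-1]); np.savez(f"{n}0.npz",p=p,d=d)
    c=camera_params(n); print(n,c)
s=sense(); print(s["time_s"],s["position"],s["tcp_rot"],s["wrist_force"],s["finger_gap"])
E
```

```text
pics
top {'K': array([[566.33196673,   0.        , 309.3246702 ],
       [  0.        , 566.33196673, 248.94832204],
       [  0.        ,   0.        ,   1.        ]]), 'position': array([ 0.3624699 , -0.0459415 ,  1.38641744]), 'rotation': array([[ 0.01278747, -0.99037275,  0.13783429],
       [-0.99987424, -0.013958  , -0.00752904],
       [ 0.00938044, -0.13772067, -0.99042669]])}
side {'K': array([[569.14977663,   0.        , 319.56112617],
       [  0.        , 569.14977663, 244.48230414],
       [  0.        ,   0.        ,   1.        ]]), 'position': array([-0.15833376,  0.84781851,  1.08666597]), 'rotation': array([[-0.7998126 , -0.39468504,  0.45224278],
       [-0.60024253,  0.52960406, -0.5993567 ],
       [-0.00295249, -0.75082838, -0.66049074]])}
0.1 [ 0.16351052 -0.6544106   0.25535224] [[ 9.70176468e-01  2.42399265e-01 -4.66117120e-04]
 [ 2.42399710e-01 -9.70174984e-01  1.69757251e-03]
 [-4.07248401e-05 -1.75993156e-03 -9.99998450e-01]] [ 0.32376994  0.06260367 -0.2431602 ] 0.08580356919210357
```

View pics/top0.png

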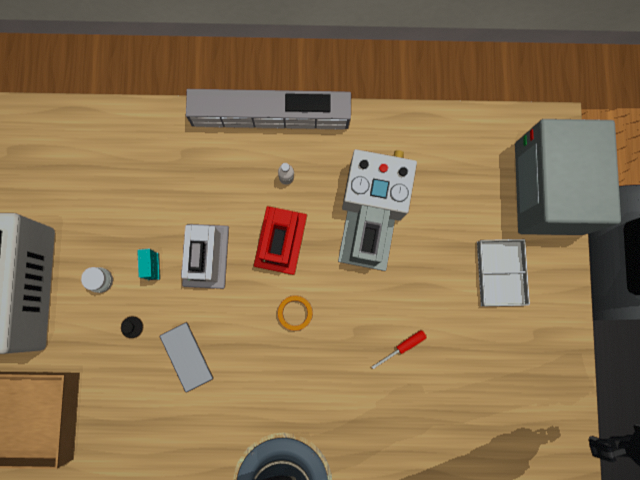

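View pics/side0.png

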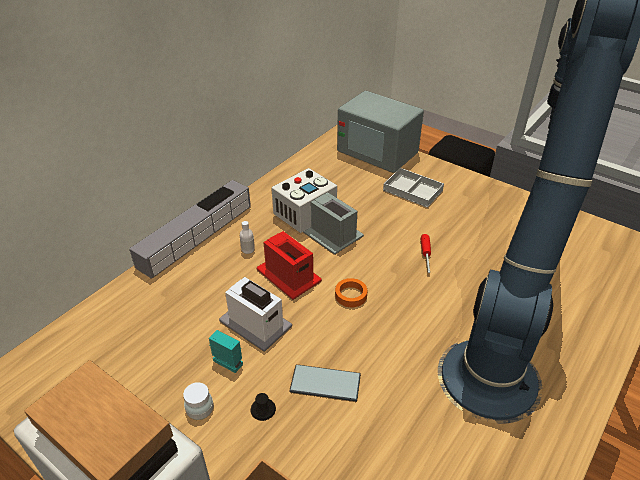

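The top view shows two candidates for the charger. The white one at top (203,257), with the black pack in it, fits. The red one at (280,240) is a look-alike. Of the pack shapes, the black one in the white charger is meant, and the teal block at (148,264) is not. The pump's grey bay is at (370,240), with its case behind it at (380,185). The side view agrees: white charger at (257,305), red one at (290,262), pump bay at (335,215). Next I'll measure these and check one crop.

```bash
cat > h.py <<'E'
import numpy as np,cv2
from rig import *
def world(n,d):
    c=camera_params(n);K=c["K"];v,u=np.mgrid[:480,:640]
    r=np.stack([(u-K[0,2])/K[0,0],(v-K[1,2])/K[1,1],np.ones_like(u,float)],-1)@c["rotation"].T
    return c["position"]+r*d[...,None]
def onplane(n,uv,z):
    c=camera_params(n);K=c["K"];uv=np.atleast_2d(uv).astype(float)
    r=np.c_[(uv[:,0]-K[0,2])/K[0,0],(uv[:,1]-K[1,2])/K[1,1],np.ones(len(uv))]@c["rotation"].T
    return (c["position"]+r*((z-c["position"][2])/r[:,2])[:,None])[:,:2]
E
python3 - <<'E'
from h import *
boxes={"top":{"charger":(175,215,235,295),"pump":(335,195,400,275)},"side":{"charger":(210,265,300,350),"pump":(300,180,365,255)}}
for n in("top","side"):
    f=np.load(n+"0.npz");W=world(n,f["d"])
    for k,(a,b,c,e) in boxes[n].items():
        m=np.zeros((480,640),np.uint8);z=W[...,2]
        m[b:e,a:c]=((z>.099)&(z<.108))[b:e,a:c]
        v,u=np.nonzero(m)
        P=onplane(n,np.c_[u,v],.105)
        r=cv2.minAreaRect((P*1000).astype(np.float32)); print(n,k,len(u),np.median(z[m>0]),r, "corners",cv2.boxPoints(r).round().tolist())
        m[:]=0
        m[b:e,a:c]=((z>.118)&(z<.145))[b:e,a:c]; v,u=np.nonzero(m)
        if len(u)>20:
            zz=np.median(z[m>0]);P=onplane(n,np.c_[u,v],zz);print(" high",len(u),zz,cv2.minAreaRect((P*1000).astype(np.float32)),np.median(f["p"][m>0],0))
p=np.load("top0.npz")["p"];q=np.load("side0.npz")["p"]
A=cv2.resize(p[205:285,170:410],None,fx=3.3,fy=3.3,interpolation=2)
B=cv2.resize(q[180:350,200:370],(300,300),interpolation=2)
C=np.zeros((A.shape[0]+300,A.shape[1],3),np.uint8);C[:A.shape[0]]=A;C[A.shape[0]:,:300]=B
cv2.imwrite("pics/crop1.png",C[:,:,::-1])
E
```

```text
top charger 948 0.10461290015888869 ((532.0556640625, 197.33360290527344), (69.10639953613281, 122.45059967041016), 88.13158416748047) corners [[470.0, 165.0], [592.0, 161.0], [594.0, 230.0], [472.0, 234.0]]
 high 427 0.1314223763511242 ((520.3858642578125, 197.1116943359375), (32.298118591308594, 67.2835922241211), 88.04914093017578) [77. 75. 75.]
top pump 1134 0.10491531000274423 ((592.0784912109375, -200.16636657714844), (153.99929809570312, 124.71786499023438), 0.8603397607803345) corners [[514.0, -139.0], [516.0, -264.0], [670.0, -261.0], [668.0, -137.0]]
side charger 618 0.10487998228470735 ((528.67236328125, 146.3891143798828), (180.6417236328125, 128.91244506835938), 89.46873474121094) corners [[463.0, 57.0], [592.0, 55.0], [594.0, 236.0], [465.0, 237.0]]
 high 369 0.1314271166245512 ((515.6303100585938, 203.27706909179688), (39.295101165771484, 75.68900299072266), 88.35296630859375) [44. 36. 29.]
side pump 611 0.10507844952584233 ((567.4725341796875, -154.92958068847656), (156.96473693847656, 314.84991455078125), 38.365779876708984) corners [[408.0, -80.0], [604.0, -327.0], [727.0, -230.0], [531.0, 17.0]]
 high 45 0.1192030604935348 ((666.3507690429688, -217.91465759277344), (79.36947631835938, 84.13483428955078), 38.365779876708984) [231. 234. 209.]
```

View pics/crop1.png

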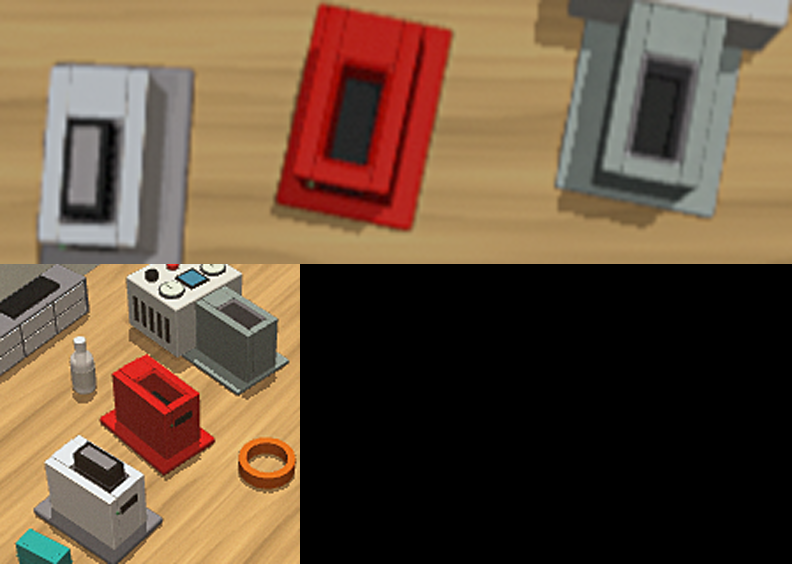

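The crop confirms it: the black pack is in the white charger (crop 88,170) and sticks up above the bay. The red charger holds only a dark slot, and the pump slot at (660,112) is empty. The charger measures well: block 122 x 69 mm, and the pack top 67 x 32 mm at z 0.131, agreeing with the slot to within 1 mm. The pump mask ran into the case, so I'll refine it.

```bash
python3 - <<'E'
from h import *
f=np.load("top0.npz");W=world("top",f["d"]);z=W[...,2];p=f["p"].astype(int)
print([ (v,u,round(float(z[v,u]),3),p[v,u].tolist()) for v,u in((212,375),(225,358),(225,385),(205,380),(262,365),(240,370),(200,375),(216,375))])
m=np.zeros((480,640),np.uint8);m[200:275,335:400]=((z>.1)&(z<.1075))[200:275,335:400]
n,l,st,c=cv2.connectedComponentsWithStats(m,connectivity=4);i=1+np.argmax(st[1:,4]);m=(l==i).astype(np.uint8)
print(st[i]);
for r in range(200,275,2): print(r,''.join('#' if x else '.' for x in m[r,335:400]))
cs,h=cv2.findContours(m,cv2.RETR_CCOMP,cv2.CHAIN_APPROX_NONE)
for k in cs:
    if len(k)>30:
        r=cv2.minAreaRect((onplane("top",k[:,0],.105)*1000).astype(np.float32));print(len(k),r,cv2.boxPoints(r).round(1).tolist())
E
```

```text
[(212, 375, 0.109, [144, 153, 146]), (225, 358, 0.103, [128, 136, 131]), (225, 385, 0.102, [141, 149, 144]), (205, 380, 0.108, [181, 185, 188]), (262, 365, 0.039, [44, 48, 45]), (240, 370, 0.075, [39, 40, 38]), (200, 375, 0.106, [179, 183, 188]), (216, 375, 0.106, [144, 153, 146])]
[352 204  38  58 908]
200 .................................................................
202 .................................................................
204 .........................####....................................
206 ..........................#####....####.##.#........#............
208 ...........................##.####.###.#####..##.##.##...........
210 .........................####.####.#.#####.##.########...........
212 .........................#############.#.###.##########..........
214 .........................##############.#####.####.###...........
216 ...........................####.#.###############.##.##..........
218 ........................#####.#.##.###.##...#...#.##.#...........
220 .........................########.####.#.#######...###...........
222 .....................
[... 1648 characters left out ...]
......
270 .................................................................
272 .................................................................
274 .................................................................
205 ((583.7708129882812, -197.32797241210938), (70.29967498779297, 129.30599975585938), 81.3036880493164) [[514.5, -222.3000030517578], [642.4000244140625, -241.8000030517578], [653.0, -172.39999389648438], [525.2000122070312, -152.8000030517578]]
110 ((568.7493896484375, -196.91427612304688), (49.12078094482422, 79.02008819580078), 83.10604095458984) [[526.5999755859375, -216.60000610351562], [605.0, -226.0], [610.9000244140625, -177.3000030517578], [532.5, -167.8000030517578]]
```

```bash
python3 - <<'E'
from h import *
def line(P):
    vx,vy,x,y=cv2.fitLine(P.astype(np.float32),cv2.DIST_HUBER,0,.001,.001).ravel();return np.array([x,y]),np.array([vx,vy])*np.sign(vx)
f=np.load("top0.npz");p=f["p"].astype(int);z=cv2.medianBlur(world("top",f["d"])[...,2].astype(np.float32),3)
g=p[...,1]
m=((g>118)&(g<166)&(z>.085)&(z<.116)&(p[...,1]-p[...,2]>=3)).astype(np.uint8);m[:, :335]=0;m[:,405:]=0;m[:195]=0;m[280:]=0
n,l,st,c=cv2.connectedComponentsWithStats(m,connectivity=4);i=1+np.argmax(st[1:,4]);m=(l==i).astype(np.uint8);print(st[i])
for r in range(200,275,3): print(r,''.join('#' if x else '.' for x in m[r,335:400]))
rows=range(214,254)
L=line(onplane("top",[(np.nonzero(m[r])[0][0]-.5,r) for r in rows],.105)*1e3)
R=line(onplane("top",[(np.nonzero(m[r])[0][-1]+.5,r) for r in rows],.105)*1e3)
for q in(L,R):print(q,np.degrees(np.arctan2(q[1][1],q[1][0])))
d=L[1]+R[1];d/=np.linalg.norm(d);nn=np.array([-d[1],d[0]])
print("width",nn@(L[0]-R[0]),"mid",nn@(L[0]+R[0])/2)
# front edge, back edge: per column
v,u=np.nonzero(m);P=onplane("top",np.c_[u,v],.105)*1e3
t=P@d;s=P@nn-nn@(L[0]+R[0])/2
for a in(-28,-20,-10,0,10,20,28):
    k=t[abs(s-a)<2.5];print(a,k.min().round(1),k.max().round(1))
mid=nn@(L[0]+R[0])/2
cs,h=cv2.findContours(m,cv2.RETR_CCOMP,cv2.CHAIN_APPROX_NONE)
for k in cs:
    if len(k)>50:
        Q=onplane("top",k[:,0],.105)*1e3;r=cv2.minAreaRect(Q.astype(np.float32));print(len(k),r, (Q@d).min(),(Q@d).max(),(Q@nn-mid).min(),(Q@nn-mid).max())
print("d",d,"mid",mid)
E
```

```text
[353 204  39  57 970]
200 .................................................................
203 .................................................................
206 ...........................#####.########........................
209 ..........................#######################...#####........
212 ..........................#####.#######################..........
215 .........................##############################..........
218 .........................#############################...........
221 ........................######....###################............
224 ........................#####..................######............
227 .......................#####...................######............
230 ......................######..................######.............
233 ......................#####...................######.............
236 .....................######..................######..............
239 .....................#####...................#####...............
242 ....................######..................######...............
245 ....................####
[... 722 characters left out ...]
rray([ 0.9841081 , -0.17757052], dtype=float32)) -10.228281
(array([ 578.55725, -231.03038], dtype=float32), array([ 0.9845696, -0.1749935], dtype=float32)) -10.0782795
width 66.983315 mid -91.93139
-28 546.9 668.2
-20 546.1 669.2
-10 545.7 669.8
0 546.3 669.4
10 545.0 668.1
20 545.5 668.7
28 545.6 669.7
161 ((581.724609375, -197.1962432861328), (70.16475677490234, 124.96204376220703), 79.38615417480469) 544.7707276356387 669.7628900079463 -35.21221385622219 34.96795262497106
100 ((569.1847534179688, -195.03526306152344), (45.9748420715332, 80.38459014892578), 79.58468627929688) 554.5465785580128 634.9338584545733 -22.81316790777757 23.18124405760385
d [ 0.9843397  -0.17628217] mid -91.93139
```

The pump slot is at (0.570, -0.195) with a yaw of -10.1° (bay 67 x 122 mm, as it should be). The charger slot is at (0.5207, 0.1974) with a yaw of -1.9°. Next I'll press the pack free.

```bash
cat >> h.py <<'E'
CH=np.array([.5207,.1974]);PU=np.array([.5700,-.1954]);YC=np.radians(-1.9);YP=np.radians(-10.1)
def R(a):
    c,s=np.cos(a),np.sin(a);return np.array([[c,s,0],[s,-c,0],[0,0,-1.]])
def at(xy,z):return [xy[0],xy[1],z]
def st(t=""):
    s=sense();print(t,round(s["time_s"],2),np.round(s["position"],4),"F",np.round(s["wrist_force"],2),"gap",round(s["finger_gap"],4),"gf",np.round(s["gripper_force"],1));return s
E
python3 - <<'E'
from h import *
command_gripper(0.0,30)
st("shut")
movep(at(CH,.28),R(YC)); st("above")
move_l(at(CH,.165),feed=.12); st("near")
print(move_l(at(CH,.142),feed=.01,until_force=11)); st("pressed")
move_l(at(CH,.21),feed=.05); st("up")
p,d=camera("top");W=world("top",d);m=W[225:285,180:220];print("pack top z",np.median(m[...,2][m[...,2]>.12]),(m[...,2]>.12).sum())
E
```

```text
shut 0.87 [ 0.1636 -0.6549  0.2563] F [ 0.29  0.36 -0.42] gap -0.0 gf 0.0
above 4.1 [0.5211 0.1966 0.2798] F [-0.31 -0.78  0.04] gap 0.0002 gf 0.0
near 5.21 [0.5212 0.1978 0.1658] F [0.24 0.18 0.41] gap -0.0002 gf 0.0
True
pressed 6.72 [0.5208 0.1977 0.1502] F [-1.59 -1.47  7.81] gap -0.0 gf 4.2
up 8.09 [0.5205 0.1973 0.2097] F [-0.04  0.69  0.92] gap 0.0001 gf 0.0
pack top z 0.5894942484570901 2109
```

```bash
python3 - <<'E'
from h import *
p,d=camera("side");W=world("side",d);
k=(abs(W[...,0]-CH[0])<.03)&(abs(W[...,1]-CH[1])<.012)&(W[...,2]>.11)&(W[...,2]<.175)
print(k.sum(),np.percentile(W[k][:,2],[10,50,90]))
cv2.imwrite("pics/s1.png",cv2.resize(p[200:360,180:380],(800,600))[:,:,::-1])
E
```

```text
192 [0.15340166 0.15556376 0.15780383]
```

View pics/s1.png

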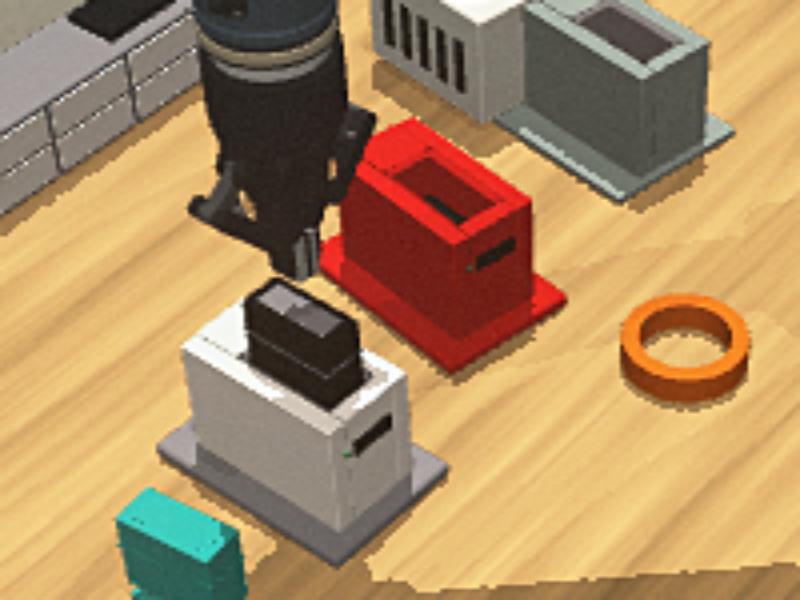

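The pack has sprung up: in the crop it stands about 50 mm above the bay at (305,335), its top at z ≈ 0.155. Now I'll grip it, lift it and carry it to the pump.

```bash
python3 - <<'E'
from h import *
command_gripper(.07,30)
print(move_l(at(CH,.141),feed=.08,until_force=8)); st("at pack")
command_gripper(0.0,30); st("gripped")
move_l(at(CH,.19),feed=.05); st("lift")
move_l(at(CH,.29),feed=.12); s=st("high")
if s["finger_gap"]>.025:
    movep(at(PU,.29),R(YP)); st("over pump")
    move_l(at(PU,.183),feed=.12); st("just above slot")
    p,d=camera("side");cv2.imwrite("pics/s2.png",cv2.resize(p[120:280,250:450],(800,600))[:,:,::-1])
E
```

```text
False
at pack 9.87 [0.521  0.1977 0.1415] F [-0.09  0.05 -0.59] gap 0.0697 gf 0.0
gripped 10.3 [0.5209 0.1983 0.1414] F [0.03 2.27 0.16] gap 0.0298 gf 29.8
lift 11.43 [0.5205 0.197  0.1897] F [ 0.1  -0.65 -2.67] gap 0.0293 gf 30.2
high 12.42 [0.5203 0.197  0.2891] F [-0.21  0.71 -3.46] gap 0.0295 gf 30.2
over pump 13.88 [ 0.5703 -0.193   0.2903] F [ 0.63 -0.29 -2.62] gap 0.0298 gf 30.2
just above slot 14.93 [ 0.5707 -0.1953  0.1839] F [ 0.31 -1.29 -2.57] gap 0.0297 gf 30.2
```

View pics/s2.png

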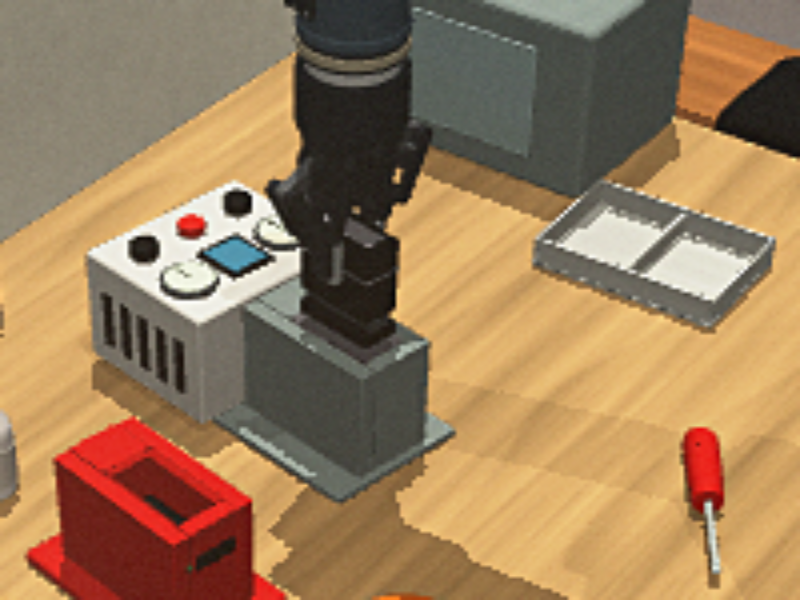

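The pack hangs upright just above the pump slot, at (350,310) in the crop, and lines up with it. Now a guarded descent.

```bash
python3 - <<'E'
from h import *
print(move_l(at(PU,.1425),feed=.025,until_force=5)); s=st("in")
print(np.round(s["ft_torque"],2))
E
```

```text
False
in 16.74 [ 0.5701 -0.1954  0.1427] F [-0.47  0.7  -3.22] gap 0.0295 gf 30.2
[-0.03  0.02  0.01]
```

```bash
python3 - <<'E'
from h import *
print(move_l(at(PU,.1412),feed=.01,until_force=4)); st("seated")
command_gripper(.07); st("released")
move_l(at(PU,.215),feed=.1)
command_gripper(0.0,30)
move_l(at(PU,.186),feed=.06); st("near")
print(move_l(at(PU,.141),feed=.012,until_force=12.3)); st("pressed")
move_l(at(PU,.21),feed=.05); st("up")
p,d=camera("side");W=world("side",d);
k=(abs(W[...,0]-PU[0])<.025)&(abs(W[...,1]-PU[1])<.011)&(W[...,2]>.11)&(W[...,2]<.175)
print(k.sum(),np.percentile(W[k][:,2],[10,50,90]))
cv2.imwrite("pics/s3.png",cv2.resize(p[120:280,250:450],(800,600))[:,:,::-1])
E
```

```text
False
seated 17.02 [ 0.5703 -0.1954  0.1416] F [-0.51 -0.09 -0.19] gap 0.03 gf 30.4
released 17.49 [ 0.5701 -0.1954  0.1413] F [-0.3   0.13  0.46] gap 0.0703 gf 0.0
near 19.68 [ 0.5701 -0.1952  0.1859] F [ 0.16 -0.39 -0.65] gap -0.0004 gf 0.0
True
pressed 22.08 [ 0.5703 -0.1954  0.1557] F [-3.38  0.37  8.47] gap -0.0002 gf 4.2
up 23.33 [ 0.5698 -0.1954  0.2096] F [-0.05  0.86 -0.  ] gap 0.0002 gf 0.0
101 [0.12707188 0.13826477 0.14162622]
```

View pics/s3.png

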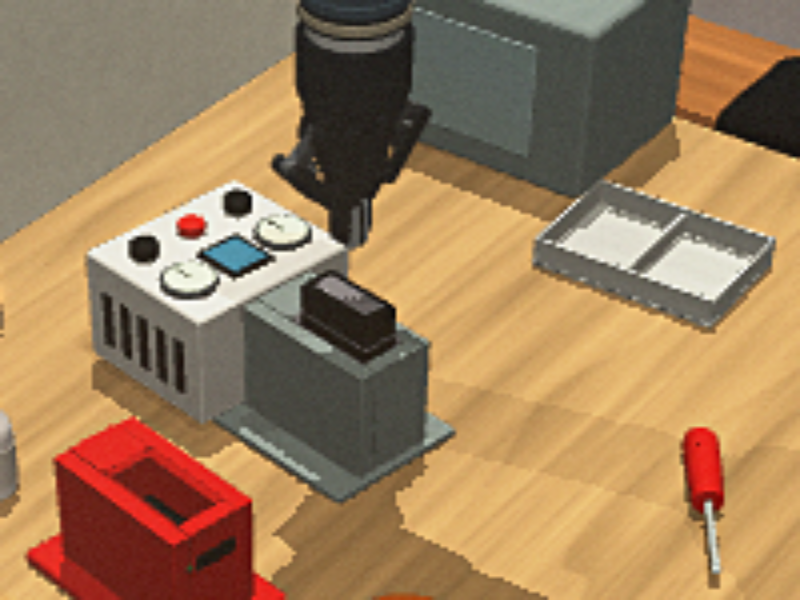

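The pack is held: it now stands only about 30 mm above the bay at (348,315), against 49.5 mm if free. I'll back away, recheck after a pause, and hand in.

```bash
python3 - <<'E'
from h import *
move_l(at(PU,.30),feed=.15); movep([.50,.0,.32],R(YC)); sleep(.5)
f=np.load("top0.npz");d=camera("top")[1];W=world("top",d)
k=(abs(W[...,0]-PU[0])<.022)&(abs(W[...,1]-PU[1])<.009)&(W[...,2]>.11)&(W[...,2]<.175)
z=np.median(W[k][:,2]);print(k.sum(),z);st()
if k.sum()>50 and .118<z<.142: print(finish_job())
E
```

```text
156 0.1370882307693876
 25.52 [ 5.000e-01 -1.000e-04  3.199e-01] F [ 0.26 -0.03  0.12] gap 0.0004 gf 0.0
the job is handed in; nothing more can be done
None
```

The black pack was pressed free of the white charger, moved to the pump and pressed to its end stop. The pump's catch holds it (top at z ≈ 0.137 m after letting go, against 0.1545 m if free), and the job was handed in at about 25.5 s.

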